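# Dark-zero the curing-light meter with a band pusher

### The job

The curing-light meter has to be zeroed in the dark: first press the orange flip cap fully shut over its sensor port. Then take the hand band pusher from the instrument stand, put its thin tip through the small hole in the white patch on the meter's deck and push the recessed red zero button all the way down; finish still gripping the pusher and holding the button down with it. Leave the bottle, bracket cases, mouth mirror and Mathieu holder where they are.

Things in the scene. Friction and masses are not known exactly. Their poses are not given: they have to be found in the camera images.
- meter: Curing-light meter, grey box 110 (x) x 170 (y) x 50 mm high, fixed. Origin: centre of its underside; operator side -x, z up. On its flat deck, 50 mm up: sensor port at y = +50 mm, a black collar 24 mm across and 6 mm high; display in the middle; white patch with the zero hole at y = -55 mm (both at x = 0).
- cap (a joint): Angle of the orange flip cap, rad: 0 = shut flat on the port's collar; grows as it swings up and back towards the meter's +x (1.57 upright, stop at 2.0). Starts open, 1.2 to 1.9. Its hinge (0.015 N m friction, no spring or catch) stays where it is left. The cap is a disc 29 mm across, 6 mm thick, with a 12 mm wide thumb lip ending 39 mm from the hinge.
- cap_hinge (a point): Hinge of the cap, 56 mm above the counter, at x = +16, y = +50 mm on the meter; the hinge axis runs along the meter's y.
- cap_mid (a point): Centre of the cap's outer face. When shut that is its top, 62 mm above the counter, 16 mm from the hinge towards the meter's -x.
- port_mouth (a point): Centre of the sensor port's collar rim, 56 mm above the counter.
- zero_hole (a point): Centre of the mouth of the zero hole, level with the deck, 50 mm above the counter. The hole is vertical, 8 mm in diameter, square-edged (no lead-in), in a white 30 x 30 mm patch. The red button, 7 mm across, lies in it with its top 10 mm below the deck.
- zero_button (a joint): How far the recessed red button is pushed down, m: 0 = up, 0.004 = fully down. Its spring starts to give at about 1.5 N and takes about 4 N fully down; it springs back when released.
- stand: White two-tier instrument stand, 70 (x) x 120 (y) x 68 mm high, fixed. Origin: centre of its underside. Three holes in a row along y, 38 mm apart; the pusher stands in the middle one, the others are empty. The upper tier (13.5 mm holes) lies 58 to 68 mm up, the lower (5.5 mm holes) 10 to 22 mm up.
- pusher: Hand band pusher, 150 mm long, about 45 g, tip down in the stand: tip 10 mm, top 160 mm above the counter. Origin: centre of the tip's end face; z runs from tip to handle top. Steel tip rod 4 mm in diameter for 32 mm, a cone to 44 mm, then a round blue handle 12 mm in diameter. Raise it 60 mm to clear the stand, in which it may lean about 2 degrees.
- pusher_tip (a point): Centre of the end face of the pusher's tip.
- pusher_grip (a point): Point on the handle's axis 112 mm from the tip, 38 mm below the top of the handle.
- bottle: Squat amber glass bottle with a black cap, 52 mm across, 72 mm high. Origin: centre of its underside.
- case0: Lowest of three stacked teal bracket cases, each 66 x 44 x 16 mm. Origin: centre of its underside.
- case1: Middle bracket case.
- case2: Top bracket case, its top 48 mm above the counter.
- mirror: Chrome mouth mirror lying on the counter, 181 mm long, 22 mm head at its +x end. Origin: on its underside, 87 mm from the head's end.
- mathieu: Steel Mathieu holder lying on the counter, 150 mm long, 43 mm wide, 8 mm high, jaws to +x. Origin: on its underside, near its middle.
Things that resemble listed ones, but are neither listed nor needed, are in the scene too. Of the things shaped like the meter, the grey one is meant.

How it is judged:
On the way, in this order (a step that is already met when the one before it is completed fails the run):
1. the cap is pressed fully shut over the sensor port, the button still up (value of joint cap below 0.08 rad and value of joint zero_button below 0.001 m), for 0.2 s.
2. the pusher, held in the gripper, pushes the button down through the hole (value of joint zero_button above 0.003 m and horizontal distance between pusher_tip and zero_hole below 0.005 m and contact force between the fingers and pusher above 1 N), for 0.3 s.
At the end, for the whole second after the job is handed in: The flip cap is shut (within 0.08 rad); the pusher's tip is in the zero hole (within 5 mm of its axis, more than 10 mm below the deck), presses with more than 1 N and holds the button at least 3 of its 4 mm down; the fingers still grip the pusher (all of step 2 and value of joint cap below 0.08 rad and z of pusher_tip in the frame of zero_hole below -0.01 m and contact force between pusher and meter above 1 N); the arm keeps its last pose, push and grip.
It fails at once if the zero button is pressed while the sensor port is not covered (value of joint zero_button above 0.0015 m and value of joint cap above 0.15 rad).
It fails at once if the bottle, a bracket case, the mouth mirror or the Mathieu holder is moved by more than 20 mm (distance of any of bottle, case0, case1, case2, mirror, mathieu from where it was at the start of the episode above 0.02 m).
It also fails if it takes over 53 s, if anything falls off the work surface, if the arm or the gripper's body presses on something with over 40 N, if the wrist force passes 120 N, or if a joint passes its speed limit or range.

### The arm

A 7-joint arm with a two-finger parallel gripper is mounted at the origin on the work surface. World frame = base frame: x ahead of the robot, y to its left, z up, the work surface at z = 0. Lengths are in m, angles in rad, forces in N, time in s.
With the tool pointing down it reaches from about 0.4 to 0.85 m from the base axis. Payload 6.9 kg.
Tool frame: the origin (TCP) lies on the centre line of the jaws, within the pads' length; the fingertips stand 14 mm ahead of it and the grasp point (between the pads) lies 5 mm behind it; z points along the fingers, y is the line along which they close (so a half turn about z gives the same grasp; the last joint's range is limited). The gripper opens to 85 mm and grips with 20 to 120 N. Pads are 22 mm wide; open, the fingers measure 114 mm over their backs; the gripper's body (76 mm by 85 mm) begins 54 mm behind the grasp point. The pads swing forward as they close: fully open they stand 13 mm farther back than shut.
Start: joints at [1.442, 0.507, -0.238, 1.5, 0.126, 1.149, -0.155], TCP at [0.145, -0.608, 0.245] pointing down, gripper open.
Joint ranges: [-3.08, 3.08], [-0.24, 2.05], [-1.43, 1.35], [0, 2.5], [-1.52, 4.66], [0.17, 1.96], [-2.89, 2.89]. Speed limits (rad/s): [2.39, 2.39, 3.14, 3.14, 3.14, 3.14, 3.14].

### API

Orientations are given as a 3x3 rotation matrix whose columns are the frame's x, y, z axes.
In Python, from rig import env gives the robot as it stands.
- The arm moves only by the shell command python3 -m crank 'ROWS' [FORCE]. ROWS is text: rows parted by semicolons, each of 7 numbers parted by spaces: the opening, from -1 (shut) to 1 (fully open), then the shift along the tool's x, y, z in m, then the turn, a rotation vector about the tool's x, y, z in degrees. In form: gripper dx dy dz ax ay az; .... A call has exactly 5 rows; each row is the pose to reach, as a shift and turn from the pose commanded when the call began, along the tool's axes at that moment; what a row does not reach only later rows make up. A row lasts 1/10 s, in which the tool goes at most 50 mm and 8.59 degrees, less where a joint would pass 70% of its speed; a pose out of reach is approached as far as the arm can. A call with a gripper value outside its range is refused whole. The fingers move at their own pace and stop on an object; FORCE is the grip in N (left out, the last holds). Time passes only in rows, so rows that repeat a pose let the fingers close, or fill a call up. It gives the time, the measured TCP pose, the force, the opening and the grip force at its end, in the units of the state.
- env.get_obs(): the state, without advancing time (a new reading comes with each control period).
- env.camera(name): name is "scene" or "top" or "wrist"; returns the picture (480x640x3 uint8, blue, green, red); there is no depth.
- env.calibration(name): a dict with "camera_matrix" (3x3 intrinsics, pixels), "eye" and "attitude" of the camera in the world; the wrist camera has in their place "mount" (4x4, takes a point from camera to tool coordinates, whose origin is the TCP and whose axes are the flange's). Camera axes: x right, y up, looking along -z (the intrinsics and any distortion apply to the point x, -y, -z); pixel columns grow to the right and rows downward; lengths in m; the calibration is good to about 2 mm. A picture is of the moment at which its call begins: read the wrist's pose just before it. calibration takes no time and is no camera call.
- env.sign_off(): hands the job in; it is judged then, once.
The state is a dict: "t": time; "q": joint angles; "qvel": joint speeds; "joint_torque": joint torques, N m; "ee_pos": TCP position; "ee_rot": TCP orientation; "ft_force": force on the tool from outside, world axes, zero at the start; "torque": the same for the moment, N m; "width": opening from 0.0 (shut) to 1.0 (fully open); "grip_force": force on a finger pad.
Only numpy, scipy, OpenCV 4.12 (cv2) and the standard library are available. Lean on these libraries where they do the work, as an engineer would, in place of code of your own. Each camera call takes 0.05 s, during which the arm holds its last target. There are 200 camera calls.

## Working session

There is one attempt and no reset: what is moved stays moved. The work goes in short steps, Python scripts to look and compute and a shell command to move; the robot and the scene stay as the last step left them, time stands still between calls to the robot, and variables do not carry over. Pictures are saved under pics/ and viewed, at most 10 in all, crops included, and the job is handed in when it is done.

```bash
mkdir -p pics; ls; python3 - <<'E'
from rig import env
import cv2,numpy as np
np.set_printoptions(precision=4,suppress=True)
o=env.get_obs();print(o['t'],o['ee_pos'],o['ee_rot'],o['width'])
for n in("scene","top","wrist"):
    c=env.calibration(n);print(n,c)
    if n!="wrist": cv2.imwrite(f"pics/{n}0.png",env.camera(n))
E
```

```text
pics
0.0 [ 0.1452 -0.6074  0.2444] [[ 0.9726  0.2326 -0.0004]
 [ 0.2326 -0.9726  0.0017]
 [-0.     -0.0017 -1.    ]] 0.9957884399110711
scene {'camera_matrix': array([[529.6687,   0.    , 313.7929],
       [  0.    , 529.6687, 240.3899],
       [  0.    ,   0.    ,   1.    ]]), 'eye': array([ 1.553 , -0.6621,  0.8487]), 'attitude': array([[ 0.5419, -0.4411,  0.7154],
       [ 0.8402,  0.3029, -0.4497],
       [-0.0183,  0.8448,  0.5348]])}
top {'camera_matrix': array([[433.6585,   0.    , 320.1912],
       [  0.    , 433.6585, 239.8738],
       [  0.    ,   0.    ,   1.    ]]), 'eye': array([ 0.4104, -0.0193,  1.1777]), 'attitude': array([[ 0.0063,  0.9909, -0.1344],
       [-0.9999,  0.0079,  0.0113],
       [ 0.0123,  0.1343,  0.9909]])}
wrist {'camera_matrix': array([[382.8681,   0.    , 318.9232],
       [  0.    , 382.8681, 240.6398],
       [  0.    ,   0.    ,   1.    ]]), 'mount': array([[ 0.0012,  0.9587,  0.2845,  0.0726],
       [ 1.    , -0.0009, -0.0011, -0.0008],
       [-0.0008,  0.2845, -0.9587, -0.128 ],
       [ 0.    ,  0.    ,  0.    ,  1.    ]])}
```

View pics/top0.png

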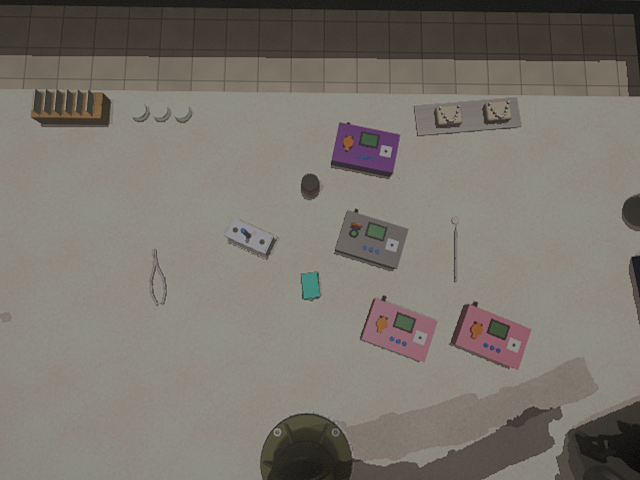

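View pics/scene0.png

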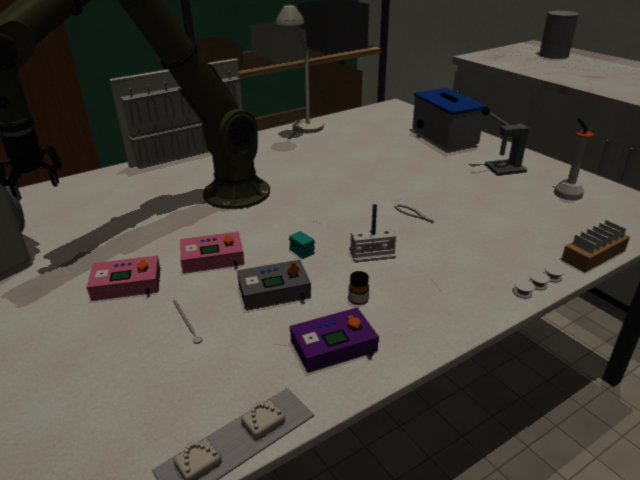

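The top view shows the grey meter at about (372,240) with its white patch at (392,245) and the open cap at (355,228). The stand is at (250,238), and the pusher top is near (245,234). The purple and pink meters are decoys.

```bash
cat > h.py <<'E'
import cv2,numpy as np
from rig import env
np.set_printoptions(precision=4,suppress=True)
def cam(n,o=None):
    c=env.calibration(n);K=c['camera_matrix']
    if n!='wrist': return K,np.array(c['eye']),np.array(c['attitude'])
    M=c['mount'];R=np.array(o['ee_rot'])
    return K,np.array(o['ee_pos'])+R@M[:3,3],R@M[:3,:3]
def ray(C,u,v):
    K,e,A=C;d=A@np.array([(u-K[0,2])/K[0,0],-(v-K[1,2])/K[1,1],-1.]);return e,d/np.linalg.norm(d)
def plane(C,u,v,z):
    e,d=ray(C,u,v);return e+d*(z-e[2])/d[2]
def proj(C,p):
    K,e,A=C;q=A.T@(np.asarray(p)-e);return np.array([K[0,0]*q[0]/-q[2]+K[0,2],-K[1,1]*q[1]/-q[2]+K[1,2]])
def tri(r1,r2):
    (a,d),(b,f)=r1,r2;s=np.linalg.lstsq(np.c_[d,-f],b-a,rcond=None)[0]
    p,q=a+s[0]*d,b+s[1]*f;return (p+q)/2,np.linalg.norm(p-q)
def blobs(m,amin=8):
    n,l,s,c=cv2.connectedComponentsWithStats(m.astype(np.uint8));return [(c[i],s[i]) for i in range(1,n) if s[i,4]>=amin]
E
python3 - <<'E'
from h import *
im=cv2.imread('pics/top0.png');sc=cv2.imread('pics/scene0.png')
a=cv2.resize(im[200:280,215:415],None,fx=4,fy=4,interpolation=cv2.INTER_CUBIC)
b=cv2.resize(sc[190:320,225:405],None,fx=2.2,fy=2.2,interpolation=cv2.INTER_CUBIC)
o=np.zeros((a.shape[0]+b.shape[0],800,3),np.uint8);o[:a.shape[0]]=a;o[a.shape[0]:,:b.shape[1]]=b[:,:800];print(o.shape)
cv2.imwrite('pics/crop0.png',cv2.convertScaleAbs(o,alpha=1.6))
C=cam('top')
x0,y0,x1,y1=330,205,412,275
w=im[y0:y1,x0:x1];print('white')
for c,s in blobs(w.min(2)>130,15): print(c+[x0,y0],s,plane(C,*(c+[x0,y0]),.05))
hsv=cv2.cvtColor(w,cv2.COLOR_BGR2HSV)
for nm,m in(('green',(hsv[...,0]>40)&(hsv[...,0]<85)&(hsv[...,1]>70)),('blue',(hsv[...,0]>100)&(hsv[...,0]<130)&(hsv[...,1]>100)),('orange',(hsv[...,0]<20)&(hsv[...,1]>150))):
    for c,s in blobs(m): print(nm,c+[x0,y0],s,plane(C,*(c+[x0,y0]),.05))
x0,y0=220,212;w=im[y0:262,x0:282]
for c,s in blobs(w.min(2)>0.5*w.min(2).max(),30): print('st',c+[x0,y0],s)
hsv=cv2.cvtColor(w,cv2.COLOR_BGR2HSV)
for c,s in blobs((hsv[...,0]>95)&(hsv[...,0]<130)&(hsv[...,1]>120)): print('bluehandle',c+[x0,y0],s,plane(C,*(c+[x0,y0]),.16))
E
```

```text
(606, 800, 3)
white
[343.7533 217.1262] [  0   0  47  49 531] [ 0.6246 -0.0941  0.05  ]
[393.3684 209.6316] [61  1  6  7 19] [ 0.6459 -0.226   0.05  ]
[399.8261 206.6957] [67  0  7  6 23] [ 0.6541 -0.2433  0.05  ]
[403.8529 219.7689] [ 58   0  24  33 238] [ 0.6188 -0.2534  0.05  ]
[381.6957 218.0435] [48 11  8  5 23] [ 0.623  -0.1946  0.05  ]
[391.5888 244.7103] [ 55  33  14  14 107] [ 0.5521 -0.2198  0.05  ]
[406.7818 250.6636] [ 71  34  11  21 110] [ 0.5366 -0.2594  0.05  ]
[333.1304 258.2174] [ 0 50  7  7 23] [ 0.5153 -0.0663  0.05  ]
[353.3264 266.0165] [  5  51  44  19 242] [ 0.4953 -0.119   0.05  ]
[332.32 269.52] [ 0 59  7 11 25] [ 0.4858 -0.0642  0.05  ]
blue [364.1818 247.1818] [33 41  4  4 11] [ 0.545  -0.1477  0.05  ]
blue [370.5    249.2857] [39 43  4  4 14] [ 0.5395 -0.1642  0.05  ]
blue [376.5385 251.1538] [45 45  4  4 13] [ 0.5347 -0.18    0.05  ]
orange [358.75 225.  ] [27 19  4  3  8] [ 0.6038 -0.1337  0.05  ]
st [250.1935 236.2927] [   0    0   62   50 2945]
bluehandle [242.3333 230.25  ] [21 17  4  4 12] [0.57   0.1538 0.16  ]
```

View pics/crop0.png

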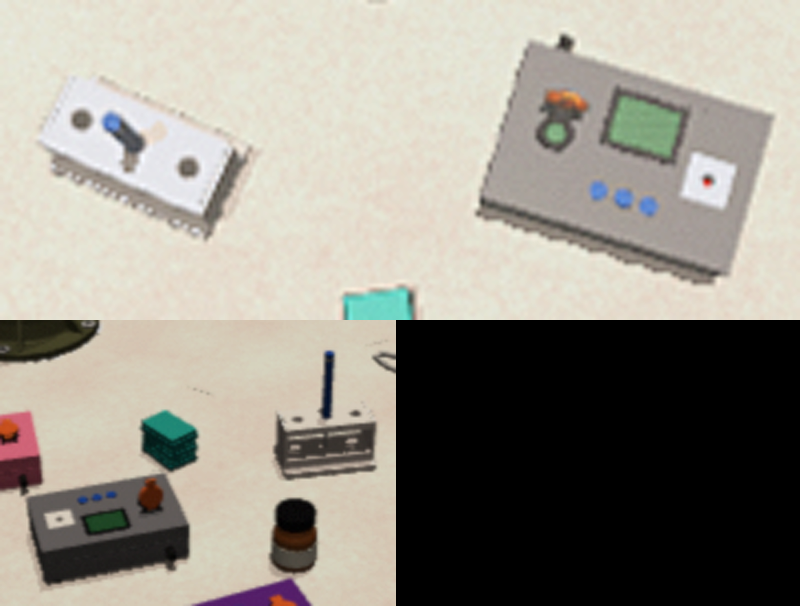

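The crop shows the deck corners at (530,42), (775,113), (725,272) and (482,203), and the port at (554,135). The patch is at (708,180). The stand holes are at (82,119) and (188,167), and the pusher leans from its top at (111,121) to its entry near (130,145). The cap stands roughly upright.

```bash
cat >> h.py <<'E'
def go(p,R=None,o=None):
    "shift (mm) and turn (deg) in present tool axes to TCP p (and rotation R)"
    from scipy.spatial.transform import Rotation as Q
    o=o or env.get_obs();T=np.array(o['ee_rot']);print('shift mm',1000*T.T@(np.array(p)-o['ee_pos']))
    if R is not None: print('turn deg',np.degrees(Q.from_matrix(T.T@R).as_rotvec()))
def down(yaw):
    c,s=np.cos(yaw),np.sin(yaw);return np.array([[c,s,0],[s,-c,0],[0,0,-1.]])
E
python3 - <<'E'
from h import *
C=cam('top');f=lambda u,v,z:plane(C,215+u/4-.4,200+v/4-.4,z)
P=np.array([f(*k,.05) for k in((530,42),(775,113),(725,272),(482,203))]);c=P.mean(0);print('deck',c,[np.linalg.norm(P[i]-P[i-1]) for i in range(4)])
ex=(P[0]+P[1]-P[2]-P[3])[:2];yaw=np.arctan2(ex[1],ex[0]);print('yaw',np.degrees(yaw))
R=np.array([[np.cos(yaw),-np.sin(yaw)],[np.sin(yaw),np.cos(yaw)]])
hole=plane(C,391.6,244.7,.05);port=f(554,135,.056);print('hole',hole,'port',port,'d',np.linalg.norm((hole-port)[:2]))
v=(port-hole)[:2];print('yaw2',np.degrees(np.arctan2(-v[0],v[1])),'pred port',c[:2]+R@[0,.05],'pred hole',c[:2]+R@[0,-.055])
a,b=f(82,119,.068),f(188,167,.068);print('stand holes',a,b,(a+b)/2,np.linalg.norm(a-b))
S=cam('scene');print('top tri: scene handle')
sc=cv2.imread('pics/scene0.png');h=cv2.cvtColor(sc,cv2.COLOR_BGR2HSV)[195:245,360:390]
m=(h[...,0]>95)&(h[...,0]<130)&(h[...,1]>110);ys,xs=np.nonzero(m);print(xs.min()+360,xs.max()+360,ys.min()+195,ys.max()+195)
u=xs[ys<=ys.min()+2].mean()+360
print(tri(ray(C,242.3,230.2),ray(S,u,ys.min()+196)))
go([.6,-.13,.2],down(yaw))
E
```

```text
deck [ 0.5672 -0.1673  0.05  ] [np.float64(0.11213666236854335), np.float64(0.16829599138358248), np.float64(0.11091294665824707), np.float64(0.16455244685241302)]
yaw -17.358726703333954
hole [ 0.5521 -0.2198  0.05  ] port [ 0.5805 -0.1182  0.056 ] d 0.10550006200343451
yaw2 -15.618412543880678 pred port [ 0.5821 -0.1196] pred hole [ 0.5508 -0.2198]
stand holes [0.5866 0.1881 0.068 ] [0.5559 0.119  0.068 ] [0.5713 0.1536 0.068 ] 0.07567282617860763
top tri: scene handle
372 375 204 233
(array([0.57  , 0.1535, 0.1571]), np.float64(0.0018647984178778217))
shift mm [ 553.3888 -358.4803   45.0533]
turn deg [-0.0902  0.0285 30.8116]
```

```bash
R='-1 0.04 -0.023 0.003 0 0 0;-1 0.08 -0.046 0.006 0 0 0'
python3 -m crank '-1 0.04 -0.023 0.003 0 0 0;-1 0.08 -0.046 0.006 0 0 0;-1 0.12 -0.069 0.009 0 0 0;-1 0.16 -0.092 0.012 0 0 0;-1 0.197 -0.115 0.015 0 0 0' 40
python3 -m crank '-1 0.04 -0.023 0.003 0 0 0;-1 0.08 -0.046 0.006 0 0 0;-1 0.12 -0.069 0.009 0 0 0;-1 0.16 -0.092 0.012 0 0 0;-1 0.197 -0.115 0.015 0 0 0'
python3 -m crank '-1 0.04 -0.023 0.003 0 0 6;-1 0.08 -0.046 0.006 0 0 12;-1 0.12 -0.069 0.009 0 0 18;-1 0.16 -0.092 0.012 0 0 24;-1 0.196 -0.114 0.015 0 0 29.8'
python3 -m crank '-1 0 0 0 0 0 0;-1 0 0 0 0 0 0;-1 0 0 0 0 0 0;-1 0 0 0 0 0 0;-1 0 0 0 0 0 0'
python3 - <<'E'
from h import *
go([.6386,-.1359,.2],down(np.radians(-16.3)))
o=env.get_obs();im=env.camera('wrist');cv2.imwrite('pics/w1.png',im);print(o['ee_pos'])
E
```

```text
t: 0.6
ee_pos: [0.3115, -0.4484, 0.2299]
ee_rot: [[0.972, 0.233, -0.0], [0.233, -0.972, 0.001], [0.0, -0.001, -1.0]]
ft_force: [0.7, 0.5, 0.6]
width: 0.146
grip_force: 0.0
t: 1.1
ee_pos: [0.4763, -0.2908, 0.2149]
ee_rot: [[0.972, 0.233, -0.0], [0.233, -0.972, 0.0], [-0.0, -0.0, -1.0]]
ft_force: [1.1, 0.3, 0.0]
width: 0.005
grip_force: 0.0
t: 1.6
ee_pos: [0.6404, -0.1341, 0.1996]
ee_rot: [[0.959, -0.285, -0.001], [-0.285, -0.959, 0.0], [-0.001, -0.0, -1.0]]
ft_force: [1.4, -0.4, 0.3]
width: -0.003
grip_force: 0.0
t: 2.1
ee_pos: [0.6385, -0.1376, 0.2006]
ee_rot: [[0.959, -0.283, 0.0], [-0.283, -0.959, -0.0], [0.0, 0.0, -1.0]]
ft_force: [0.4, 0.5, 0.4]
width: 0.001
grip_force: 0.0
shift mm [-0.4087 -1.6553  0.5991]
turn deg [ 0.026  -0.0118 -0.1617]
[ 0.6385 -0.1376  0.2006]
```

View pics/w1.png

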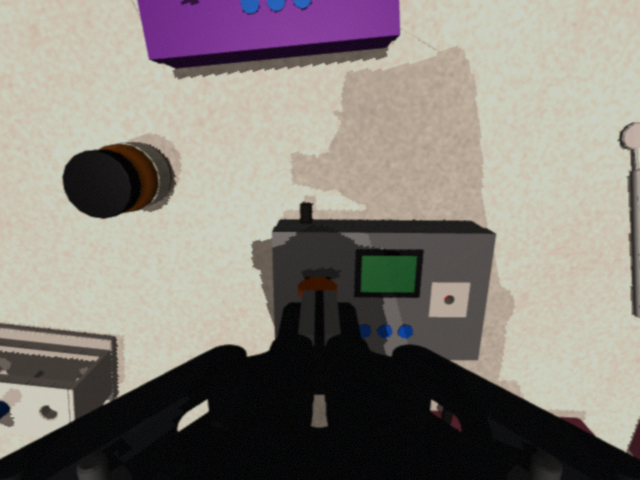

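The fingers line up with the orange cap at (318,285), and the hole is visible at (449,299). I'll descend behind the cap, sweep it over, then press it down.

```bash

python3 -m crank '-1 0 -0.002 0.03 0 0 0;-1 0 -0.002 0.06 0 0 0;-1 0 -0.002 0.09 0 0 0;-1 0 -0.002 0.108 0 0 0;-1 0 -0.002 0.108 0 0 0'
python3 -m crank '-1 -0.015 0 0 0 0 0;-1 -0.030 0 0 0 0 0;-1 -0.045 0 0 0 0 0;-1 -0.058 0 0 0 0 0;-1 -0.066 0 0 0 0 0'
python3 -m crank '-1 0 0 0.003 0 0 0;-1 0 0 0.006 0 0 0;-1 0.002 0 0.009 0 0 0;-1 0.004 0 0.012 0 0 0;-1 0.006 0 0.014 0 0 0'
python3 -m crank '-1 0 0 0.002 0 0 0;-1 0 0 0.003 0 0 0;-1 0 0 0.004 0 0 0;-1 0 0 0.005 0 0 0;-1 0 0 0.005 0 0 0'
```

```text
t: 2.65
ee_pos: [0.6377, -0.1344, 0.0896]
ee_rot: [[0.959, -0.282, -0.005], [-0.282, -0.959, 0.001], [-0.005, 0.001, -1.0]]
ft_force: [-0.4, -0.7, -0.2]
width: 0.001
grip_force: 0.0
t: 3.15
ee_pos: [0.5764, -0.1158, 0.0939]
ee_rot: [[0.959, -0.282, 0.002], [-0.282, -0.959, -0.0], [0.002, -0.0, -1.0]]
ft_force: [-0.2, -0.2, 0.1]
width: 0.001
grip_force: 0.2
t: 3.65
ee_pos: [0.5824, -0.1173, 0.0777]
ee_rot: [[0.96, -0.282, -0.001], [-0.282, -0.96, 0.0], [-0.001, -0.0, -1.0]]
ft_force: [-0.4, 0.1, -0.1]
width: 0.001
grip_force: 0.3
t: 4.15
ee_pos: [0.5826, -0.1173, 0.0758]
ee_rot: [[0.96, -0.282, 0.002], [-0.282, -0.96, -0.001], [0.002, 0.0, -1.0]]
ft_force: [-7.1, 0.9, 23.2]
width: 0.002
grip_force: 11.9
```

```bash

python3 -m crank '-1 0 0 0 0 0 0;-1 0 0 -0.02 0 0 0;-1 0 0 -0.06 0 0 0;-1 0 0 -0.1 0 0 0;-1 0 0 -0.14 0 0 0'
python3 -m crank '1 -0.014 -0.043 0 0 0 0;1 -0.029 -0.085 0 0 0 0;1 -0.043 -0.128 0 0 0 0;1 -0.058 -0.171 0 0 0 0;1 -0.073 -0.214 0 0 0 0'
python3 -m crank '1 -0.014 -0.043 0 0 0 0;1 -0.014 -0.043 0 0 0 0;1 -0.014 -0.043 0 0 0 0;1 -0.014 -0.043 0 0 0 0;1 -0.014 -0.043 0 0 0 0'
python3 - <<'E'
from h import *
o=env.get_obs();w=env.camera('wrist');C=cam('wrist',o);s=env.camera('scene');print(o['ee_pos'])
h=cv2.cvtColor(w,cv2.COLOR_BGR2HSV)
for c,st in blobs((h[...,0]>95)&(h[...,0]<130)&(h[...,1]>110)&(h[...,2]>40),40): print('blue',c,st)
print('expected top/entry px',proj(C,[.571,.1536,.16]),proj(C,[.571,.1536,.068]))
cv2.imwrite('pics/w2.png',np.hstack([cv2.resize(w,(400,300)),cv2.resize(s[190:325,215:395],(400,300),interpolation=cv2.INTER_CUBIC)]))
cv2.imwrite('w2.png',w)
E
```

```text
t: 4.65
ee_pos: [0.582, -0.1172, 0.2146]
ee_rot: [[0.96, -0.281, -0.0], [-0.281, -0.96, 0.0], [-0.0, -0.0, -1.0]]
ft_force: [0.3, 0.1, -0.8]
width: -0.004
grip_force: 0.0
t: 5.15
ee_pos: [0.5721, 0.1104, 0.2133]
ee_rot: [[0.959, -0.282, 0.0], [-0.282, -0.959, 0.0], [0.0, -0.0, -1.0]]
ft_force: [0.5, -0.2, -0.0]
width: 0.847
grip_force: 0.0
t: 5.65
ee_pos: [0.5713, 0.152, 0.2132]
ee_rot: [[0.959, -0.284, -0.0], [-0.284, -0.959, -0.001], [0.0, 0.001, -1.0]]
ft_force: [-1.3, 0.2, -0.4]
width: 1.002
grip_force: 0.0
[0.5713 0.152  0.2132]
blue [314.6098 281.4634] [310 277  12   9  41]
expected top/entry px [317.2277 277.0906] [317.517  230.3386]
```

View pics/w2.png

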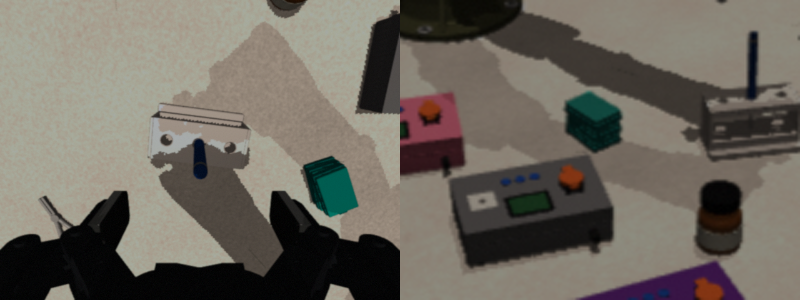

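The cap lies flat on the meter (right panel, around (570,178)). The pusher top at (200,170) in the left panel sits centred between the open fingers. Descending to grasp it.

```bash

python3 -m crank '1 0 -0.001 0.03 0 0 0;1 0 -0.001 0.06 0 0 0;1 0 -0.001 0.09 0 0 0;1 0 -0.001 0.096 0 0 0;1 0 -0.001 0.096 0 0 0'
python3 -m crank '0.3 0 0 0 0 0 0;-0.5 0 0 0 0 0 0;-1 0 0 0 0 0 0;-1 0 0 0 0 0 0;-1 0 0 0 0 0 0' 80
python3 -m crank '-1 0 0 0 0 0 0;-1 0 0 -0.015 0 0 0;-1 0 0 -0.03 0 0 0;-1 0 0 -0.05 0 0 0;-1 0 0 -0.075 0 0 0'
python3 -m crank '-1 0 0 -0.02 0 0 0;-1 0 0 -0.02 0 0 0;-1 0 0 -0.02 0 0 0;-1 0 0 -0.02 0 0 0;-1 0 0 -0.02 0 0 0'
```

```text
t: 6.25
ee_pos: [0.571, 0.1541, 0.1168]
ee_rot: [[0.959, -0.282, -0.002], [-0.282, -0.959, -0.001], [-0.002, 0.001, -1.0]]
ft_force: [-1.0, 0.4, 0.1]
width: 1.002
grip_force: 0.0
t: 6.75
ee_pos: [0.5715, 0.1549, 0.1178]
ee_rot: [[0.96, -0.281, 0.001], [-0.281, -0.96, 0.0], [0.001, -0.0, -1.0]]
ft_force: [0.7, 1.1, 0.3]
width: 0.145
grip_force: 0.8
t: 7.25
ee_pos: [0.5707, 0.1547, 0.1922]
ee_rot: [[0.96, -0.281, -0.002], [-0.281, -0.96, -0.0], [-0.002, 0.001, -1.0]]
ft_force: [0.5, 0.7, -0.5]
width: 0.116
grip_force: 77.9
t: 7.75
ee_pos: [0.5708, 0.1546, 0.2111]
ee_rot: [[0.96, -0.281, -0.002], [-0.281, -0.96, -0.001], [-0.002, 0.001, -1.0]]
ft_force: [0.8, -0.3, -0.4]
width: 0.118
grip_force: 77.9
```

```bash

python3 -m crank '-1 0.006 0.025 -0.002 0 0 0;-1 0.015 0.065 -0.004 0 0 0;-1 0.025 0.105 -0.004 0 0 0;-1 0.035 0.145 -0.004 0 0 0;-1 0.0435 0.1825 -0.004 0 0 0'
python3 -m crank '-1 0.01 0.04 0 0 0 0;-1 0.02 0.08 0 0 0 0;-1 0.03 0.12 0 0 0 0;-1 0.038 0.16 0 0 0 0;-1 0.0435 0.1825 0 0 0 0'
python3 -m crank '-1 0 0 0 0 0 0;-1 0 0 0 0 0 0;-1 0 0 0 0 0 0;-1 0 0 0 0 0 0;-1 0 0 0 0 0 0'
python3 - <<'E'
from h import *
o=env.get_obs();w=env.camera('wrist');C=cam('wrist',o);s=env.camera('scene');t=env.camera('top');print(o['ee_pos'])
for n,i in(('w',w),('s',s),('t',t)): cv2.imwrite(n+'3.png',i)
p=np.array(o['ee_pos']);a,b=proj(C,p-[0,0,.107]),proj(C,[.552,-.2198,.05]);print('exp tip,hole wrist',a,b)
print('scene',proj(cam('scene'),p-[0,0,.107]),proj(cam('scene'),[.552,-.2198,.05]))
cv2.imwrite('pics/w3.png',np.hstack([cv2.resize(w[160:310,240:390],(400,400),interpolation=cv2.INTER_CUBIC),cv2.resize(s[220:320,230:330],(400,400),interpolation=cv2.INTER_CUBIC)]))
E
```

```text
t: 8.25
ee_pos: [0.5611, -0.0345, 0.2155]
ee_rot: [[0.959, -0.282, -0.001], [-0.282, -0.959, -0.0], [-0.001, 0.001, -1.0]]
ft_force: [0.5, 0.2, -0.0]
width: 0.117
grip_force: 78.0
t: 8.75
ee_pos: [0.5506, -0.2243, 0.2153]
ee_rot: [[0.958, -0.285, -0.002], [-0.285, -0.958, -0.001], [-0.001, 0.002, -1.0]]
ft_force: [0.1, -0.5, -0.4]
width: 0.122
grip_force: 78.0
t: 9.25
ee_pos: [0.5523, -0.2187, 0.2163]
ee_rot: [[0.96, -0.28, 0.0], [-0.28, -0.96, 0.0], [0.0, -0.0, -1.0]]
ft_force: [-0.9, 0.3, -0.2]
width: 0.117
grip_force: 78.0
[ 0.5523 -0.2187  0.2163]
exp tip,hole wrist [319.8069 244.5092] [321.0057 222.5113]
scene [250.6888 260.1649] [252.1698 279.5505]
```

View pics/w3.png

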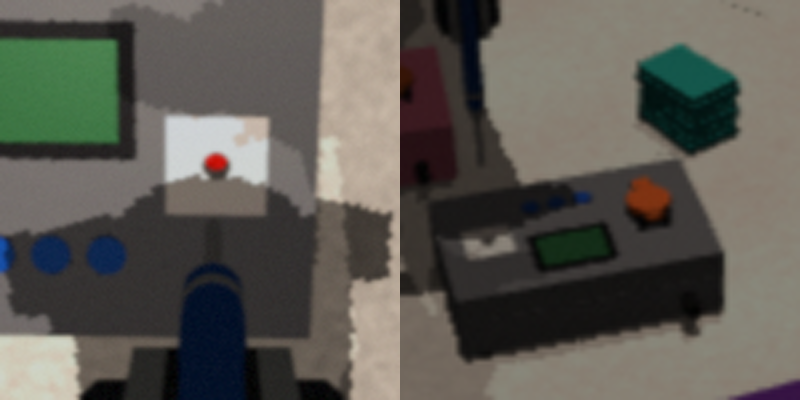

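The wrist crop shows the red button in its hole at (217,165), i.e. pixel (321.4,221.9), and the rod's tip near (213,221), i.e. pixel (319.9,243). Both agree with the predictions. The cap is still shut. I'll go down to about 9 mm above the deck and look again.

```bash
python3 -m crank '-1 0 0.0005 0.012 0 0 0;-1 0 0.001 0.025 0 0 0;-1 0 0.001 0.038 0 0 0;-1 0 0.001 0.048 0 0 0;-1 0 0.001 0.048 0 0 0'
python3 -m crank '-1 0 0 0 0 0 0;-1 0 0 0 0 0 0;-1 0 0 0 0 0 0;-1 0 0 0 0 0 0;-1 0 0 0 0 0 0'
python3 - <<'E'
from h import *
C=cam('wrist',dict(ee_pos=[.5523,-.2187,.2163],ee_rot=[[.96,-.28,0],[-.28,-.96,0],[0,0,-1]]));print('hole w3',plane(C,321.4,221.9,.05))
o=env.get_obs();ims=[env.camera('wrist') for _ in range(4)];w=np.mean(ims,0).astype(np.uint8);C=cam('wrist',o);s=env.camera('scene');p=np.array(o['ee_pos']);print(p)
cv2.imwrite('w4.png',w);cv2.imwrite('s4.png',s)
print('exp tip,hole wrist',proj(C,p-[0,0,.1078]),proj(C,[.552,-.2198,.05]),'scene',proj(cam('scene'),p-[0,0,.1078]),proj(cam('scene'),[.552,-.2198,.05]))
h=cv2.cvtColor(w,cv2.COLOR_BGR2HSV)[190:290,270:370]
for c,st in blobs(((h[...,0]<8)|(h[...,0]>172))&(h[...,1]>150),3): print('red',c+[270,190],st)
cv2.imwrite('pics/w4.png',np.hstack([cv2.convertScaleAbs(cv2.resize(w[195:275,280:360],(400,400),interpolation=cv2.INTER_CUBIC),alpha=1.5),cv2.resize(s[250:300,225:275],(400,400),interpolation=cv2.INTER_CUBIC)]))
E
```

```text
t: 9.9
ee_pos: [0.5507, -0.2205, 0.166]
ee_rot: [[0.96, -0.281, -0.003], [-0.281, -0.96, 0.001], [-0.004, -0.0, -1.0]]
ft_force: [-1.1, 0.5, -0.4]
width: 0.115
grip_force: 78.0
t: 10.4
ee_pos: [0.5519, -0.2209, 0.1686]
ee_rot: [[0.96, -0.282, 0.001], [-0.282, -0.96, -0.0], [0.001, 0.0, -1.0]]
ft_force: [0.5, 1.0, 0.2]
width: 0.114
grip_force: 78.0
hole w3 [ 0.5523 -0.2203  0.05  ]
[ 0.5519 -0.2209  0.1686]
exp tip,hole wrist [319.7483 244.228 ] [318.0735 239.8205] scene [251.4146 276.2259] [252.1698 279.5505]
red [317.8974 236.9487] [44 45  9  6 39]
```

View pics/w4.png

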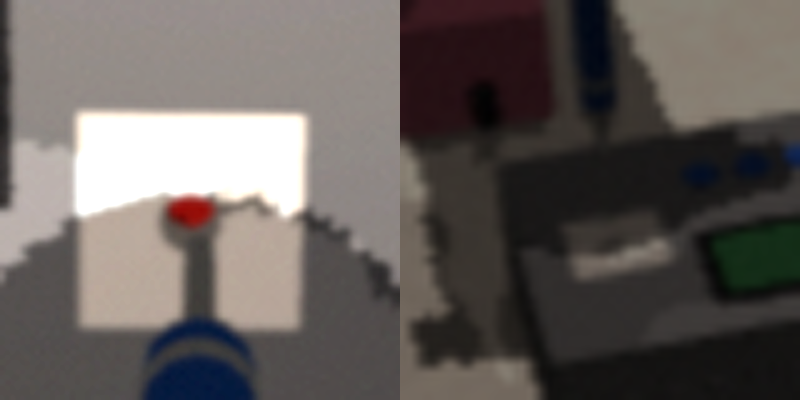

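The tip's column (199) sits about 1.8 px right of the hole (190), so I need −1.1 mm in tool y. The row offset fits within 0.5 mm. I'll correct that and enter slowly, watching the force.

```bash
python3 -m crank '-1 0.0003 -0.0011 0 0 0 0;-1 0.0003 -0.0011 0.003 0 0 0;-1 0.0003 -0.0011 0.006 0 0 0;-1 0.0003 -0.0011 0.006 0 0 0;-1 0.0003 -0.0011 0.006 0 0 0'
python3 - <<'E'
from h import *
w=np.mean([env.camera('wrist') for _ in range(3)],0).astype(np.uint8)
cv2.imwrite('pics/w5.png',cv2.convertScaleAbs(cv2.resize(w[205:275,280:360],(640,560),interpolation=cv2.INTER_CUBIC),alpha=1.8))
E
```

```text
t: 11.15
ee_pos: [0.5523, -0.2199, 0.1621]
ee_rot: [[0.96, -0.281, -0.0], [-0.281, -0.96, 0.0], [-0.0, -0.0, -1.0]]
ft_force: [-0.9, -0.1, -0.3]
width: 0.119
grip_force: 78.0
```

View pics/w5.png

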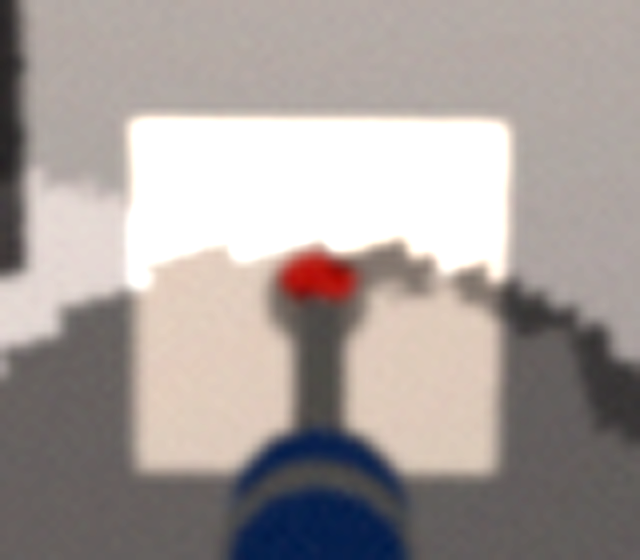

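The rod (319) and hole (317) line up laterally. The tip centre (about 320) trails the hole's parallax-corrected row (about 309) by some 0.8 mm, so I'll shift +0.7 mm in tool x and go in.

```bash
python3 -m crank '-1 0.0007 -0.0001 0 0 0 0;-1 0.0007 -0.0001 0.002 0 0 0;-1 0.0007 -0.0001 0.004 0 0 0;-1 0.0007 -0.0001 0.006 0 0 0;-1 0.0007 -0.0001 0.008 0 0 0'
python3 -m crank '-1 0 0 0 0 0 0;-1 0 0 0 0 0 0;-1 0 0 0.001 0 0 0;-1 0 0 0.002 0 0 0;-1 0 0 0.002 0 0 0'
```

```text
t: 11.8
ee_pos: [0.553, -0.22, 0.154]
ee_rot: [[0.96, -0.281, -0.0], [-0.281, -0.96, 0.0], [-0.0, -0.0, -1.0]]
ft_force: [1.0, 0.5, -0.2]
width: 0.121
grip_force: 78.0
t: 12.3
ee_pos: [0.553, -0.22, 0.1522]
ee_rot: [[0.96, -0.281, -0.0], [-0.281, -0.96, 0.0], [-0.0, -0.0, -1.0]]
ft_force: [-0.1, -0.2, -1.0]
width: 0.116
grip_force: 78.0
```

No contact force with the tip about 5.6 mm below deck level, so it is in the hole. Pressing now.

```bash
python3 -m crank '-1 0 0 0.002 0 0 0;-1 0 0 0.004 0 0 0;-1 0 0 0.005 0 0 0;-1 0 0 0.006 0 0 0;-1 0 0 0.006 0 0 0'
python3 -m crank '-1 0 0 0.001 0 0 0;-1 0 0 0.0015 0 0 0;-1 0 0 0.002 0 0 0;-1 0 0 0.0025 0 0 0;-1 0 0 0.0025 0 0 0'
```

```text
t: 12.8
ee_pos: [0.5531, -0.22, 0.1464]
ee_rot: [[0.96, -0.281, 0.0], [-0.281, -0.96, -0.0], [0.0, -0.0, -1.0]]
ft_force: [-0.5, 0.9, 2.5]
width: 0.117
grip_force: 78.0
t: 13.3
ee_pos: [0.5531, -0.22, 0.1439]
ee_rot: [[0.96, -0.281, 0.0], [-0.281, -0.96, -0.0], [0.0, 0.0, -1.0]]
ft_force: [-0.4, 0.3, 3.7]
width: 0.116
grip_force: 78.0
```

```bash
python3 -m crank '-1 0 0 0.0005 0 0 0;-1 0 0 0.0008 0 0 0;-1 0 0 0.0012 0 0 0;-1 0 0 0.0012 0 0 0;-1 0 0 0.0012 0 0 0'
python3 -m crank '-1 0 0 0 0 0 0;-1 0 0 0 0 0 0;-1 0 0 0 0 0 0;-1 0 0 0 0 0 0;-1 0 0 0 0 0 0'
```

```text
t: 13.8
ee_pos: [0.5534, -0.2201, 0.1434]
ee_rot: [[0.96, -0.282, 0.001], [-0.282, -0.96, -0.0], [0.001, 0.0, -1.0]]
ft_force: [-0.5, -0.2, 8.7]
width: 0.12
grip_force: 78.2
t: 14.3
ee_pos: [0.5534, -0.2201, 0.1434]
ee_rot: [[0.96, -0.281, 0.001], [-0.281, -0.96, -0.0], [0.001, 0.0, -1.0]]
ft_force: [-1.1, 0.7, 8.6]
width: 0.114
grip_force: 78.2
```

The force rose steeply to 8.6 N at the expected depth (TCP 0.1434 puts the tip about 14 mm below the deck), so the button is bottomed. The grip is steady.

```bash
python3 -c "
from rig import env
print(env.sign_off())"
```

```text
the job is handed in; nothing more can be done
None
```

I've handed the job in: the cap is pressed shut, and the gripped pusher is in the zero hole holding the button at its stop with about 8.6 N; sign-off gave no verdict, and the cap was last seen shut before insertion.

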